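# Dock a test cassette along the reader's rail

## Task

Load the white test cassette into the reader by pushing it with the fingertips, never lifting or tipping it: first push it back until its long side lies flat against the rail, short of the pocket, then slide it to the left along the rail, keeping it against the rail, until it is fully home in the corner pocket with its end against the reader housing. Leave the other things as they stand, and finish clear of everything.

Things in the scene. Friction and masses are not known exactly. Their poses are not given: they have to be found in the camera images.
- cassette: the test cassette: a loose flat white plastic rectangle 36 mm (x) x 76 mm (y) x 14 mm high, about 40 g, with a small window and a round well on top; it starts on the base plate in front of the rail, askew by up to 0.6 rad. Origin at the centre of its underside, y along its long side, z up. Either end may lead. Push it near mid-height: pressed hard at its bottom edge it can ride up.
- reader: fixed cassette reader: a grey base plate, top at z = +0.008, from x -0.08 (front) to +0.06 (back), y -0.15 (right) to +0.20 (left) in its own frame; a rail along the back, a housing with a dark display at the left end, a corner pocket between them. Origin on the trolley's surface, x away from the robot, y to the left along the rail; turned by up to 0.25 rad
- rail_face (a point): point on the plate at the foot of the rail's front face, at (+0.05, 0, 0.008) in the reader's frame, same axes. The aluminium rail is 10 mm thick, 12 mm high above the plate, and runs over reader y -0.15 to +0.15. A cassette flat against it has its origin at x = -0.018 here
- pocket_seat (a point): where the cassette's origin lies when fully home: (+0.032, +0.112, 0.008) in the reader's frame, same axes. The pocket is the corner between the rail and the housing's right face (reader y = +0.15; housing 29 mm high above the plate), closed in front by the lip. Fully home, 36 mm of the cassette still stick out past the straight lip
- lip_end (a point): on the plate where the lip's straight part ends: (+0.01, +0.11, 0.008) in the reader's frame, same axes. The lip is an aluminium bar parallel to the rail, 8 mm thick, 12 mm high above the plate; its pocket side is at reader x +0.01 (pocket 40 mm wide) from y +0.11 to +0.15; to the right of that it flares away from the rail, ending near x -0.01, y +0.094
- vial1: bystander: small glass vial with a cap, 23 mm across, 47 mm tall, standing on the front left part of the base plate, in front of the pocket. Origin at the centre of its underside
- strip_tube: bystander: small test-strip tube, 26 mm across, 44 mm tall, standing on the front right corner of the base plate. Origin at the centre of its underside
- specimen_cup2: bystander: specimen cup with screw lid, 62 mm across, 64 mm tall, on the trolley left of the reader. Origin at the centre of its underside
- glucose_meter: bystander: dark hand-held glucose meter 80 x 55 x 19 mm lying on the trolley to the left. Origin at the centre of its underside
- tape_roll: bystander: flat roll of tape, 62 mm across, 12 mm high, lying on the trolley right of the reader. Origin at the centre of its underside
- syringe: bystander: syringe 147 x 26 x 19 mm lying on the trolley behind the reader. Origin at the centre of its underside
There are look-alikes about, which are no part of the job. Several things have the shape of the cassette; the one meant has the colours described above.

How it is judged:
On the way, in this order (a step that is already met when the one before it is completed fails the run):
1. the cassette lies flat against the rail (long side within 3.5 mm and 0.1 rad), its centre at least 80 mm short of its place in the pocket (x of cassette in the frame of rail_face above -0.0215 m and angle between the y axis of cassette and the y axis of reader, either way round below 0.1 rad and y of cassette in the frame of pocket_seat below -0.08 m), for 0.1 s.
2. on its way along the rail, its centre 75 to 35 mm short of home, it is still flat against the rail (within 3.5 mm and 0.1 rad) (x of cassette in the frame of rail_face above -0.0215 m and angle between the y axis of cassette and the y axis of reader, either way round below 0.1 rad and y of cassette in the frame of pocket_seat between -0.075 and -0.035 m), for 0.05 s.
At the end, for the whole second after the job is handed in: The cassette rests flat on the base plate in the pocket: end within 4 mm of the housing, long side within 3.5 mm of the rail and 0.08 rad of its direction (x of cassette in the frame of rail_face above -0.0215 m and y of cassette in the frame of pocket_seat above -0.004 m and angle between the y axis of cassette and the y axis of reader, either way round below 0.08 rad and z of cassette in the frame of pocket_seat below 0.002 m and angle between cassette's own z axis and vertical below 0.06 rad and linear speed of cassette below 0.01 m/s); the robot touches nothing.
It fails at once if the cassette is lifted more than 6 mm off the base plate (z of cassette in the frame of pocket_seat above 0.006 m).
It fails at once if the cassette is tipped by more than 0.2 rad (angle between cassette's own z axis and vertical above 0.2 rad).
It fails at once if a bystander (vial, strip tube, specimen cup, glucose meter, tape roll, syringe) is moved by more than 15 mm, or a standing one is tipped over (distance of any of vial1, strip_tube, specimen_cup2, glucose_meter, tape_roll, syringe from where it was at the start of the episode above 0.015 m or angle between any of vial1, strip_tube, specimen_cup2's own z axis and vertical above 0.5 rad).
It also fails if it takes over 51 s, if anything falls off the work surface, if the arm or the gripper's body presses on something with over 40 N, if the wrist force passes 120 N, or if a joint passes its speed limit or range.

## Robot

A 7-joint arm with a two-finger parallel gripper is mounted at the origin on a cart in front of the work surface, level with it; the furniture and walls round the work are solid. World frame = base frame: x ahead of the robot, y to its left, z up, the work surface at z = 0. Lengths are in m, angles in rad, forces in N, time in s.
With the tool pointing down it reaches from about 0.425 to 0.95 m from the base axis. Payload 16.7 kg.
Tool frame: the origin (TCP) lies midway between the tips of the shut fingers; the grasp point (between the pads) lies 19 mm behind it; z points along the fingers, y is the line along which they close (so a half turn about z gives the same grasp; the last joint's range is limited). The gripper opens to 94 mm and grips with 3 to 60 N. Pads are 16 mm wide; open, the fingers measure 119 mm over their backs; the gripper's body (75 mm by 177 mm) begins 78 mm behind the grasp point.
Start: joints at [1.054, 0.426, 0.074, 1.606, -0.034, 1.111, -0.067], TCP at [0.243, -0.63, 0.205] pointing down, gripper open.
Joint ranges: [-2.85, 2.85], [-0.5, 2.14], [-1.23, 1.37], [0.21, 2.46], [-1.02, 4.16], [0.16, 2.05], [-2.73, 2.73]. Speed limits (rad/s): [1.89, 1.89, 2.39, 2.39, 3.01, 3.01, 3.01].

## Interface

Orientations are given as a rotation vector (axis times angle).
In Python, from workcell import * gives the robot as it stands.
- The arm moves only by the shell command python3 -m crank 'ROWS' [OPENING]. ROWS is text: rows parted by semicolons, each of 6 numbers parted by spaces: the shift along the tool's x, y, z normalised to -1 to 1, where 1 is 200 mm, then the turn, a rotation vector about the tool's x, y, z normalised to -1 to 1, where 1 is 180 degrees. In form: tx ty tz ax ay az; .... A call has 1 to 10 rows; each row is the pose to reach, as a shift and turn from the pose commanded when the call began, along the tool's axes at that moment, turning the shorter way round; what a row does not reach only later rows make up. A row lasts 1/8 s, in which the tool goes at most 62.5 mm and 10.7 degrees, less where a joint would pass 70% of its speed; a pose out of reach is approached as far as the arm can. A call with a number of a shift or a turn outside -1 to 1 is refused whole. A call with a gripper value outside its range is refused whole. OPENING is the closure, from 0 (fully open) to 1 (shut), set as the call begins (- or left out, the last holds). The fingers move at their own pace and stop on an object; the grip force is fixed at half the most. Time passes only in rows, so rows that repeat a pose let the fingers close. It gives the time, the measured TCP pose, the force, the opening and the grip force at its end, in the units of the state.
- sense(): the state, without advancing time (a new reading comes with each control period).
- snapshot(name): name is "side" or "top" or "wrist"; returns the picture (420x560x3 uint8, blue, green, red); there is no depth.
- camera_model(name): a dict with "vfov" (degrees; the focal length in pixels is half the picture's height over the tangent of half this angle, whatever the lens; pixels are square), "cx", "cy" (the principal point, pixels), "R" (3x3) and "t" (3): a world point X has camera coordinates R X + t. Camera axes: x right, y down, z forward; pixel columns grow to the right and rows downward; lengths in m; the calibration is good to about 2 mm. A picture is of the moment at which its call begins: read the wrist's pose just before it. camera_model takes no time and is no camera call; for the wrist camera it gives the pose at the moment of the call.
- hand_in(): hands the job in; it is judged then, once.
Trained networks look in the newest picture that a camera, given by its name, has taken for a name from the list of things; names that differ only in an ending like _2 or _b are one class to them, and where a whole thing is asked for, a point or a joint stands for the part that bears it (a point fixed in the world has none). Each returns a list of dicts, best first, with "confidence" (0 to 1); they miss things now and then, are a little off and sometimes report something else, mostly with a low value. They report only what shows in the picture. A call takes as long as a camera call. They do not tell look-alikes from the thing itself.
- look_for(camera, query): "position" ([row, column] in pixels, amid what is visible of it).
- regions_of(camera, query): "region" (420x560 bool, what is visible of it) and "position" ([row, column] in pixels, amid what is visible of it).
The state is a dict: "time_s": time; "q": joint angles; "joint_vel": joint speeds; "tau": joint torques, N m; "ee_pos": TCP position; "ee_rot": TCP orientation; "wrist_force": force on the tool from outside, world axes, zero at the start; "moment": the same for the moment, N m; "grip_width": opening from 0.0 (shut) to 1.0 (fully open); "grip_force": force on a finger pad.
Only numpy, scipy, OpenCV 4.12 (cv2) and the standard library are available. Lean on these libraries where they do the work, as an engineer would, in place of code of your own. Each camera call takes 0.05 s, during which the arm holds its last target. There are 200 camera calls.

## Working session

There is one attempt and no reset: what is moved stays moved. The work goes in short steps, Python scripts to look and compute and a shell command to move; the robot and the scene stay as the last step left them, time stands still between calls to the robot, and variables do not carry over. Pictures are saved under pics/ and viewed, at most 10 in all, crops included, and the job is handed in when it is done.

```bash
mkdir -p pics; ls
python3 - <<'E'
from workcell import *
import cv2,numpy as np
s=sense();print({k:np.round(v,3) for k,v in s.items()})
for c in("top","side"):
    im=snapshot(c);cv2.imwrite(f"pics/{c}0.png",im)
    m=camera_model(c);print(c,m)
    for q in("cassette","reader","vial1","strip_tube"):
        print(q,[(np.round(d["position"]),round(d["confidence"],2)) for d in look_for(c,q)])
E
```

```text
pics
{'time_s': np.float64(0.0), 'q': array([ 1.054,  0.427,  0.074,  1.607, -0.034,  1.111, -0.067]), 'joint_vel': array([-0.   , -0.001,  0.001,  0.   ,  0.   ,  0.   , -0.001]), 'tau': array([ 0.0000e+00, -9.3583e+01,  3.6660e+00, -4.5419e+01, -4.9000e-02,
        2.0000e-02,  0.0000e+00]), 'ee_pos': array([ 0.242, -0.629,  0.205]), 'ee_rot': array([-3.087e+00, -5.740e-01,  1.000e-03]), 'wrist_force': array([-0.665,  0.165,  0.157]), 'moment': array([-0.018,  0.073, -0.012]), 'grip_force': np.float64(0.0), 'grip_width': np.float64(0.998)}
top {'vfov': 53.86445114496158, 'cx': 278.7797583748523, 'cy': 213.1237198361349, 'R': array([[ 0.09199165, -0.99574   ,  0.00627589],
       [-0.970185  , -0.09104643, -0.22461438],
       [ 0.22422892,  0.01457387, -0.97442752]]), 't': array([-0.01496424,  0.61114302,  0.99485863])}
cassette [(array([232., 364.]), 0.75), (array([243., 295.]), 0.68), (array([284., 370.]), 0.6)]
reader [(array([235., 262.]), 0.61), (array([263., 317.]), 0.39)]
vial1 [(array([244., 230.]), 0.63), (array([262., 316.]), 0.54)]
strip_tube [(array([265., 316.]), 0.52)]
side {'vfov': 42.26748860874814, 'cx': 283.03490777947417, 'cy': 212.3760140440161, 'R': array([[ 0.99653994,  0.08142844,  0.01666032],
       [ 0.04808312, -0.40130808, -0.91468019],
       [-0.06779506,  0.91231641, -0.40383486]]), 't': array([-0.60497835,  0.03955067,  1.53911479])}
cassette [(array([273., 267.]), 0.87), (array([233., 260.]), 0.65), (array([269., 213.]), 0.53)]
reader [(array([224., 272.]), 0.57)]
vial1 [(array([204., 265.]), 0.55)]
strip_tube [(array([236., 236.]), 0.53)]
```

Run:
```python
import cv2
im=cv2.imread("pics/top0.png");cv2.imwrite("pics/topc.png",cv2.resize(im[170:320,190:400],None,fx=3.8,fy=3.8,interpolation=cv2.INTER_CUBIC))
```

```text
(no output)
```

View pics/topc.png

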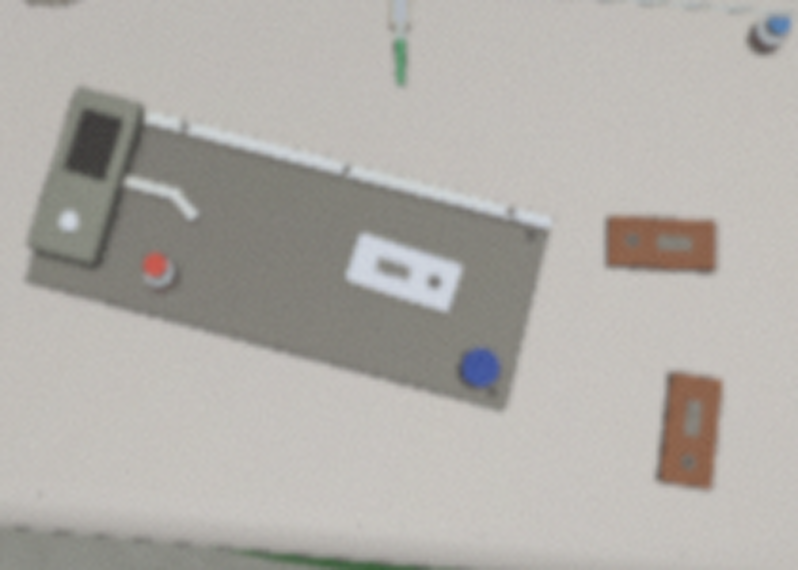

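View pics/top0.png

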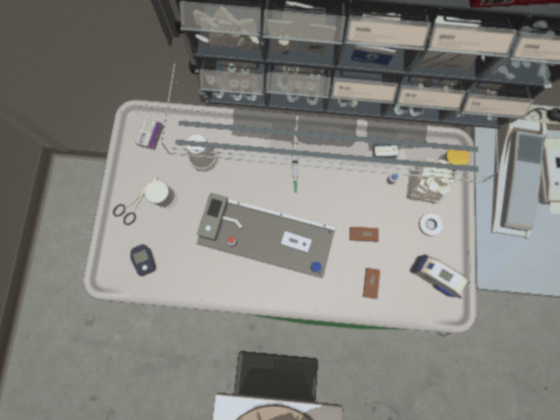

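The white cassette is at top px (243,297), with the window and well on top. It is the only white one. The two brown ones at (233,364) and (284,371) are look-alikes. The rail runs along the back edge, the pocket is at upper left, the vial (red cap) at front left and the strip tube (blue) at front right.

```bash
cat > h.py <<'E'
from workcell import *
import cv2,numpy as np
from scipy.optimize import least_squares
from scipy.spatial.transform import Rotation as Ro
def proj(m,X):
    f=210/np.tan(np.radians(m["vfov"]/2)); c=np.asarray(X)@m["R"].T+m["t"]
    return np.c_[f*c[:,0]/c[:,2]+m["cx"],f*c[:,1]/c[:,2]+m["cy"]]
def w(p,X):
    X=np.asarray(X,float);c,s=np.cos(p[2]),np.sin(p[2])
    return np.c_[p[0]+c*X[:,0]-s*X[:,1],p[1]+s*X[:,0]+c*X[:,1],X[:,2]]
def fit(m,X,px,p0=(0.6,0,0)):
    r=least_squares(lambda p:(proj(m,w(p,X))-px).ravel(),p0);return r.x,np.abs(r.fun).max()
def inv(p,P): # world xy -> frame
    d=np.asarray(P)[:2]-p[:2];c,s=np.cos(p[2]),np.sin(p[2]);return np.array([c*d[0]+s*d[1],-s*d[0]+c*d[1]])
E
python3 - <<'E'
from h import *
m=camera_model("top")
C=lambda L:np.array(L)/3.8+[190,170]-.5+.13
rp,e=fit(m,[(-.08,-.15,.008),(-.08,.2,.008),(.06,-.15,.02),(.06,.15,.02),(.01,.11,.02)],C([(503,409),(27,283),(552,216),(145,113),(174,194)]));print("reader",rp,e)
cp,e=fit(m,[(.018,.038,.022),(.018,-.038,.022),(-.018,-.038,.022),(-.018,.038,.022)],C([(360,233),(464,265),(449,312),(345,281)]));print("cass",cp,e,inv(rp,cp),cp[2]-rp[2])
print("tool R",Ro.from_rotvec(sense()["ee_rot"]).as_matrix().round(3))
print(camera_model("wrist"))
for n,X in dict(vial=(-.02,.1),).items(): pass
# rough vial/tube world
for n,px,z in(("vial",(154,265),.047),("tube",(480,368),.044)):
    q,e=fit(m,[(0,0,z)],C([px]));print(n,q[:2],inv(rp,q))
E
```

```text
reader [ 0.56400932  0.04682613 -0.16139106] 1.3620145274559263
cass [ 0.54856686 -0.01022333 -0.20733819] 0.31214751500712623 [-0.00607443 -0.05878956] -0.04594712859210259
tool R [[ 0.933  0.36  -0.   ]
 [ 0.36  -0.933  0.   ]
 [-0.    -0.    -1.   ]]
{'vfov': 67.44515480125102, 'cx': 279.0381415241734, 'cy': 207.80858292590457, 'R': array([[ 3.59170251e-01, -9.33271576e-01,  9.46528707e-04],
       [-9.08547432e-01, -3.49422884e-01,  2.29009196e-01],
       [-2.13397035e-01, -8.31132568e-02, -9.73423799e-01]]), 't': array([-0.67583929, -0.02376745,  0.38780825])}
vial [0.5338304  0.16112048] [-0.04815286  0.10795957]
tube [ 0.48492038 -0.06564518] [-0.05998799 -0.12371862]
```

```bash
python3 -m crank '0.92 -0.98 0 0 0 0;0.92 -0.98 0 0 0 0;0.92 -0.98 0 0 0 0;0.92 -0.98 0 0 0 0;0.92 -0.98 0 0 0 0;0.92 -0.98 0 0 0 0' 0.57; python3 -m crank '0.92 -0.98 0 0 0 0.1;0.92 -0.98 0 0 0 0.168;0.92 -0.98 0 0 0 0.168;0.92 -0.98 0 0 0 0.168;0.92 -0.98 0 0 0 0.168;0.92 -0.98 0 0 0 0.168;0.92 -0.98 0 0 0 0.168'
python3 - <<'E'
from h import *
s=sense();print(s["time_s"],s["ee_pos"],Ro.from_rotvec(s["ee_rot"]).as_matrix().round(3),s["grip_width"])
m=camera_model("wrist");im=snapshot("wrist");cv2.imwrite("pics/w1.png",im)
import pickle;pickle.dump(m,open("w1.pkl","wb"))
E
```

```text
time_s: 1.25
ee_pos: [0.3445, -0.3803, 0.2059]
ee_rot: [3.088, 0.577, 0.001]
wrist_force: [0.1, -0.9, -0.4]
grip_width: 0.434
grip_force: 0.0
time_s: 2.12
ee_pos: [0.4451, -0.1334, 0.2054]
ee_rot: [3.131, -0.254, -0.0]
wrist_force: [0.5, -0.9, -0.1]
grip_width: 0.43
grip_force: 0.0
2.125 [ 0.44510954 -0.13339384  0.20538791] [[ 0.987 -0.161 -0.   ]
 [-0.161 -0.987 -0.   ]
 [-0.     0.    -1.   ]] 0.43037008156992185
```

View pics/w1.png

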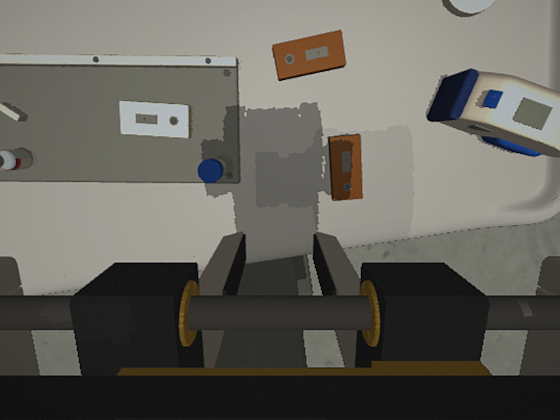

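Wrist view: white cassette with corners near (120,100)–(190,138), rail edge along row ~60, tube at (170,210), vial at (160,10). The brown look-alikes are off to the right.

```bash
python3 -m crank '0.15 -0.69 0.4 0 0 0;0.15 -0.69 0.4 0 0 0;0.15 -0.69 0.4 0 0 0;0.15 -0.69 0.4 0 0 0;0.15 -0.69 0.4 0 0 0;0.15 -0.69 0.4 0 0 0'
python3 - <<'E'
from h import *
s=sense();print(s["time_s"],s["ee_pos"],s["grip_width"])
m=camera_model("wrist");im=snapshot("wrist");cv2.imwrite("pics/w2.png",im)
import pickle;pickle.dump(m,open("w2.pkl","wb"))
cv2.imwrite("pics/w2c.png",cv2.resize(im[:300],(800,429),interpolation=cv2.INTER_CUBIC))
rp=[.564,.0468,-.1614]
print("pred",proj(m,w(rp,[(-.08,-.15,.008),(.05,-.15,.02),(.05,.15,.02),(.01,.11,.02)])).round())
E
```

```text
time_s: 2.92
ee_pos: [0.4969, -0.002, 0.1261]
ee_rot: [3.131, -0.255, 0.001]
wrist_force: [-0.7, 0.5, -0.4]
grip_width: 0.432
grip_force: 0.0
2.925 [ 0.49688131 -0.00198417  0.12607063] 0.432038426355792
pred [[371. 225.]
 [385.  82.]
 [ 31.  83.]
 [ 85. 131.]]
```

View pics/w2c.png

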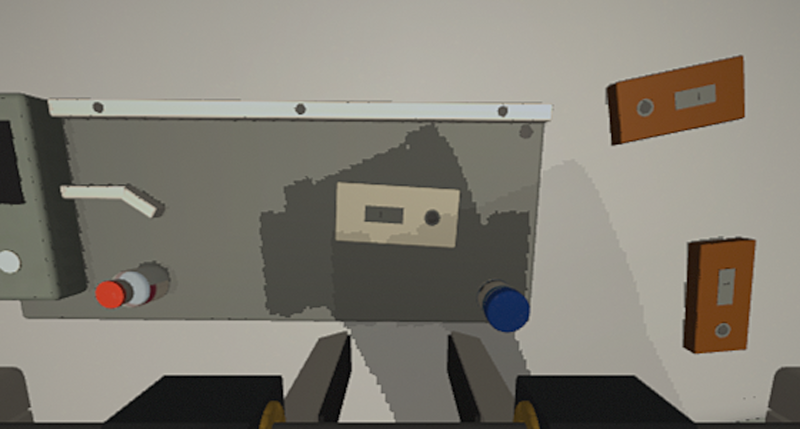

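Cassette at crop corners (337,182),(460,190),(456,248),(335,240). Rail from (48,100) to (551,104); lip's straight part starts at (61,186).

Run:
```python
from h import *
import pickle
m=pickle.load(open("w2.pkl","rb"));C=lambda L:np.array(L)/(800/560)
X=[(-.08,-.15,.008),(-.08,.2,.008),(.06,-.15,.02),(.06,.15,.02),(.018+.0,.11,.02)]
rp,e=fit(m,[(-.08,-.15,.008),(-.08,.2,.008),(.06,-.15,.02),(.06,.15,.02),(.01,.11,.02)],C([(527,322),(22,318),(551,104),(48,100),(124,185)]));print("reader",rp,e)
print(proj(m,w(rp,[(-.08,-.15,.008),(-.08,.2,.008),(.06,-.15,.02),(.06,.15,.02),(.01,.11,.02)]))*800/560)
cp,e=fit(m,[(.018,.038,.022),(.018,-.038,.022),(-.018,-.038,.022),(-.018,.038,.022)],C([(337,182),(460,190),(456,248),(335,240)]));print("cass",cp,e,inv(rp,cp),cp[2]-rp[2])
s=sense();print("tcp in reader",inv(rp,s["ee_pos"]),s["ee_pos"][2],"tcp in cass",inv(cp,s["ee_pos"]))
for n,px,z in(("vial",(112,294),.047),("tube",(506,310),.044)):
    q,e=fit(m,[(0,0,z)],C([px]));print(n,inv(rp,q))
```

```text
reader [ 0.5635732   0.04558581 -0.1719391 ] 2.4459021424824883
[[530.28510118 324.62519943]
 [ 19.55419312 320.37496743]
 [554.0654755  102.84270064]
 [ 44.50585408  97.79703821]
 [123.72737071 185.9926205 ]]
cass [ 0.54754196 -0.01040213 -0.22546386] 0.6977760812139309 [-0.00621571 -0.05790524] -0.053524759190332144
tcp in reader [-0.05759856 -0.05803501] 0.1260677889066894 tcp in cass [-0.05130233 -0.00287853]
vial [-0.05182923  0.10888312]
tube [-0.06030372 -0.12362656]
```

```bash
python3 -m crank '0 0 0.3 0 0 0;0 0 0.5 0 0 0;0 0 0.57 0 0 0;0 0 0.57 0 0 0;0 0 0.57 0 0 0;0.08 0 0.57 0 0 0;0.08 0 0.57 0 0 0'; python3 -m crank '0.03 0 0 0 0 0;0.05 0 0 0 0 0;0.07 0 0 0 0 0;0.09 0 0 0 0 0;0.11 0 0 0 0 0;0.13 0 0 0 0 0;0.15 0 0 0 0 0;0.17 0 0 0 0 0;0.19 0 0 0 0 0;0.21 0 0 0 0 0'
```

```text
time_s: 3.85
ee_pos: [0.5147, -0.003, 0.0124]
ee_rot: [-3.131, 0.252, -0.004]
wrist_force: [-0.9, 0.4, -0.4]
grip_width: 0.429
grip_force: 0.0
time_s: 5.1
ee_pos: [0.5543, -0.0096, 0.0115]
ee_rot: [-3.131, 0.251, 0.0]
wrist_force: [-0.1, 0.3, 0.3]
grip_width: 0.426
grip_force: 0.1
```

```bash
python3 -m crank '0.007 0 0 0 0 0;0.014 0 0 0 0 0;0.02 0 0 0 0 0;0.025 0 0 0 0 0;0.025 0 0 0 0 0'; python3 -m crank '0.005 0 0 0 0 0;0.01 0 0 0 0 0;0.01 0 0 0 0 0'
python3 - <<'E'
from h import *
rp=[.5636,.0456,-.169]
s=sense();print(inv(rp,s["ee_pos"]),s["wrist_force"])
E
```

```text
time_s: 5.72
ee_pos: [0.5588, -0.0103, 0.0115]
ee_rot: [-3.131, 0.251, 0.0]
wrist_force: [-0.8, 0.0, 0.1]
grip_width: 0.43
grip_force: 0.6
time_s: 6.1
ee_pos: [0.559, -0.0103, 0.0112]
ee_rot: [3.131, -0.251, -0.005]
wrist_force: [-11.7, 2.8, 8.6]
grip_width: 0.433
grip_force: 5.7
[ 0.0049172  -0.05590153] [-11.69682832   2.76465393   8.60439979]
```

```bash
python3 -m crank '-0.1 0 0 0 0 0;-0.15 0 0 0 0 0;-0.15 0 -0.3 0 0 0;-0.15 0 -0.55 0 0 0;-0.15 0.15 -0.55 0 0 0;-0.15 0.3 -0.55 0 0 0;-0.15 0.3 -0.55 0 0 0'
python3 - <<'E'
from h import *
s=sense();print(s["time_s"],s["ee_pos"],s["q"].round(2))
m=camera_model("wrist");im=snapshot("wrist");cv2.imwrite("pics/w3.png",im)
import pickle;pickle.dump(m,open("w3.pkl","wb"))
cv2.imwrite("pics/w3c.png",cv2.resize(im[:240,:400],(800,480),interpolation=cv2.INTER_CUBIC))
rp=[.5636,.0456,-.169];print(inv(rp,s["ee_pos"]))
E
```

```text
time_s: 6.98
ee_pos: [0.5216, -0.0674, 0.1218]
ee_rot: [3.13, -0.256, 0.001]
wrist_force: [-0.5, -0.5, 0.2]
grip_width: 0.43
grip_force: 0.0
6.975 [ 0.52157539 -0.06741191  0.12176884] [ 0.27  0.3  -0.31  2.    0.12  0.86 -1.84]
[-0.02241768 -0.11847028]
```

View pics/w3c.png

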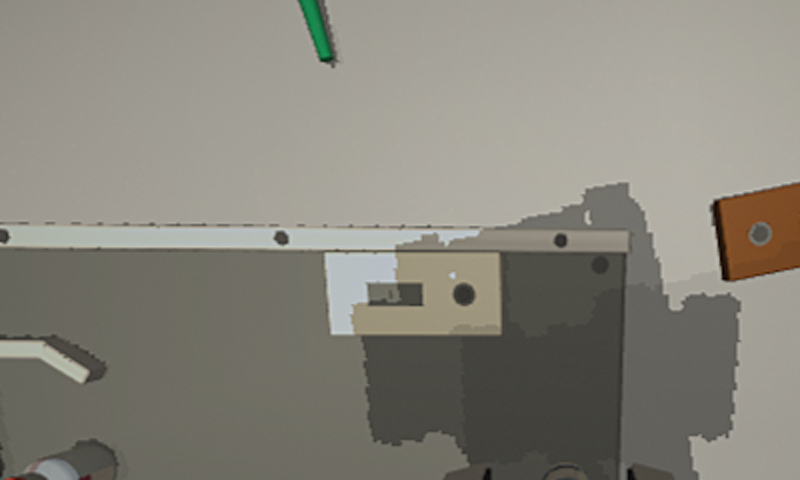

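Crop shows the cassette flat against the rail (long side on row ~252, ends at cols 325/500), well short of the pocket. Now I turn to the end-pushing stance.

```bash
python3 -m crank '0.1 0 0 0 0 -0.06;0.2 0 0 0 0 -0.12;0.26 0 0 0 0 -0.18;0.26 0 0 0 0 -0.24;0.26 0 0 0 0 -0.3;0.26 0 0 0 0 -0.36;0.26 0 0 0 0 -0.42;0.26 0 0 0 0 -0.48;0.26 0 0 0 0 -0.5;0.26 0 0 0 0 -0.5' 1
python3 - <<'E'
from h import *
import pickle
m=pickle.load(open("w3.pkl","rb"));rp=np.array([.5636,.0456,-.169])
cp,e=fit(m,[(.018,.038,.022),(.018,-.038,.022),(-.018,-.038,.022),(-.018,.038,.022)],np.array([(324,252),(501,252),(501,335),(330,334)])/2);print("cass",cp,e,inv(rp,cp),cp[2])
s=sense();R=Ro.from_rotvec(s["ee_rot"]).as_matrix();print(s["time_s"],inv(rp,s["ee_pos"]),s["ee_pos"][2],R.round(3).tolist(),np.arctan2(R[1,0],R[0,0])-np.pi/2,s["grip_width"],s["q"].round(2))
E
```

```text
time_s: 8.28
ee_pos: [0.5733, -0.0724, 0.1214]
ee_rot: [-2.391, -2.037, -0.001]
wrist_force: [0.1, -0.4, 0.1]
grip_width: 0.007
grip_force: 0.0
cass [ 0.58571391 -0.01575809 -0.1685775 ] 0.692107324177968 [ 0.03211909 -0.05676447] -0.16857750477651565
8.275 [ 0.02943168 -0.11471402] 0.12142845914154031 [[0.159, 0.987, 0.0], [0.987, -0.159, 0.001], [0.001, -0.0, -1.0]] -0.15965252794541107 0.006585908480851023 [ 0.51  0.43 -0.62  1.88  0.3   0.93 -0.41]
```

```bash
python3 -m crank '0 0 0.3 0 0 0.003;0 0 0.5 0 0 0.003;0 0 0.545 0 0 0.003;0 0 0.545 0 0 0.003;0 0 0.545 0 0 0.003;0.03 0 0.545 0 0 0.003;0.05 0 0.545 0 0 0.003;0.07 0 0.545 0 0 0.003;0.09 0 0.545 0 0 0.003'; python3 -m crank '0.025 0.001 0 0 0 0;0.05 0.002 0 0 0 0;0.075 0.003 0 0 0 0;0.1 0.003 0 0 0 0;0.125 0.004 0 0 0 0;0.15 0.004 0 0 0 0;0.175 0.005 0 0 0 0;0.2 0.005 0 0 0 0;0.225 0.005 0 0 0 0;0.25 0.005 0 0 0 0'
python3 - <<'E'
from h import *
s=sense();rp=np.array([.5636,.0456,-.169]);R=Ro.from_rotvec(s["ee_rot"]).as_matrix()
print(s["time_s"],inv(rp,s["ee_pos"]),s["ee_pos"][2],np.arctan2(R[1,0],R[0,0])-np.pi/2)
m=camera_model("wrist");im=snapshot("wrist");cv2.imwrite("pics/w4.png",im)
import pickle;pickle.dump(m,open("w4.pkl","wb"))
cv2.imwrite("pics/w4c.png",im)
E
```

```text
time_s: 9.4
ee_pos: [0.576, -0.0554, 0.0126]
ee_rot: [2.401, 2.025, 0.0]
wrist_force: [-0.3, -1.0, -0.0]
grip_width: 0.004
grip_force: 0.3
time_s: 10.65
ee_pos: [0.5855, -0.0061, 0.0125]
ee_rot: [-2.401, -2.025, -0.0]
wrist_force: [-1.0, 0.0, -0.5]
grip_width: 0.004
grip_force: 0.1
10.65 [ 0.03024132 -0.04731118] 0.012499125151154953 -0.16948769372824524
```

View pics/w4c.png

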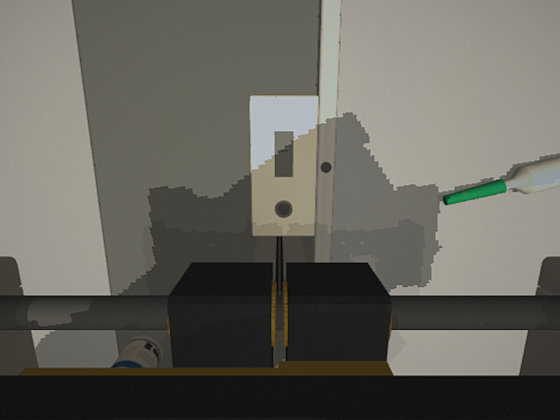

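The cassette (px cols 249–318, rows 96–236) is still flush with the rail; continuing.

```bash
python3 -m crank '0.025 0.001 0 0 0 0;0.05 0.001 0 0 0 0;0.075 0.002 0 0 0 0;0.1 0.002 0 0 0 0;0.125 0.003 0 0 0 0;0.15 0.003 0 0 0 0;0.175 0.004 0 0 0 0;0.2 0.004 0 0 0 0;0.225 0.005 0 0 0 0;0.25 0.005 0 0 0 0'; python3 -m crank '0.025 0.001 0 0 0 0;0.05 0.001 0 0 0 0;0.06 0.001 0 0 0 0;0.06 0.001 0 0 0 0'
python3 - <<'E'
from h import *
s=sense();rp=np.array([.5636,.0456,-.169]);print(s["time_s"],inv(rp,s["ee_pos"]))
m=camera_model("wrist");im=snapshot("wrist");cv2.imwrite("pics/w5.png",im)
import pickle;pickle.dump(m,open("w5.pkl","wb"))
E
```

```text
time_s: 11.95
ee_pos: [0.5949, 0.043, 0.0125]
ee_rot: [-2.401, -2.025, -0.0]
wrist_force: [0.3, -0.9, 0.1]
grip_width: 0.005
grip_force: 0.2
time_s: 12.45
ee_pos: [0.5971, 0.0546, 0.0125]
ee_rot: [-2.401, -2.026, -0.0]
wrist_force: [-0.4, -0.2, -0.1]
grip_width: 0.005
grip_force: 0.0
12.45 [0.03150977 0.01451912]
```

View pics/w5.png

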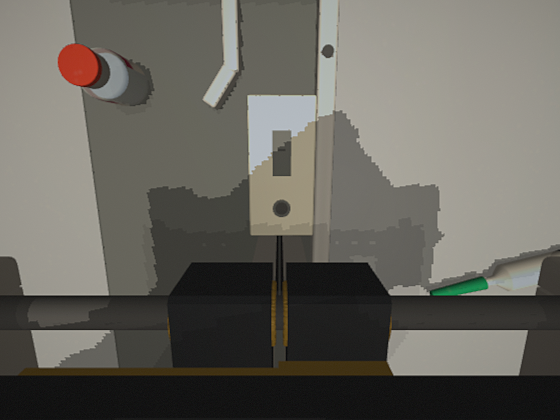

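Cassette flush with the rail (right edge col 316, rail at ~317), about 51 mm short, with the lip clear of it on the left. Next I push it home.

```bash
python3 -m crank '0.025 0.001 0 0 0 0;0.05 0.002 0 0 0 0;0.075 0.002 0 0 0 0;0.1 0.003 0 0 0 0;0.125 0.004 0 0 0 0;0.15 0.004 0 0 0 0;0.175 0.005 0 0 0 0;0.2 0.005 0 0 0 0;0.22 0.005 0 0 0 0;0.23 0.005 0 0 0 0'; python3 -m crank '0.006 0 0 0 0 0;0.012 0 0 0 0 0;0.018 0 0 0 0 0;0.023 0 0 0 0 0;0.028 0 0 0 0 0;0.028 0 0 0 0 0'
python3 - <<'E'
from h import *
s=sense();rp=np.array([.5636,.0456,-.169]);print(s["time_s"],inv(rp,s["ee_pos"]),s["wrist_force"])
E
```

```text
time_s: 13.75
ee_pos: [0.6058, 0.0999, 0.0125]
ee_rot: [-2.401, -2.026, -0.0]
wrist_force: [-1.5, -0.8, 0.7]
grip_width: 0.009
grip_force: 0.6
time_s: 14.5
ee_pos: [0.6067, 0.1049, 0.0125]
ee_rot: [2.401, 2.025, -0.0]
wrist_force: [-0.6, -1.3, 1.6]
grip_width: 0.001
grip_force: 1.0
14.5 [0.032482   0.06573489] [-0.63170397 -1.33640125  1.61074791]
```

```bash
python3 -m crank '0.004 0 0 0 0 0;0.008 0 0 0 0 0;0.008 0 0 0 0 0'; python3 -m crank '0.004 0 0 0 0 0;0.008 0 0 0 0 0;0.008 0 0 0 0 0';  python3 - <<'E'
from h import *
s=sense();rp=np.array([.5636,.0456,-.169]);print(s["time_s"],inv(rp,s["ee_pos"]),s["wrist_force"])
m=camera_model("wrist");im=snapshot("wrist");cv2.imwrite("pics/w6.png",im)
E
```

```text
time_s: 14.88
ee_pos: [0.6067, 0.105, 0.0125]
ee_rot: [2.402, 2.024, -0.003]
wrist_force: [-2.9, -8.2, 5.9]
grip_width: 0.005
grip_force: 4.5
time_s: 15.25
ee_pos: [0.6067, 0.1051, 0.0125]
ee_rot: [2.402, 2.022, -0.006]
wrist_force: [-5.4, -14.6, 10.0]
grip_width: 0.004
grip_force: 7.8
15.25 [0.03250557 0.0659154 ] [ -5.37088878 -14.64505949   9.9963679 ]
```

View pics/w6.png

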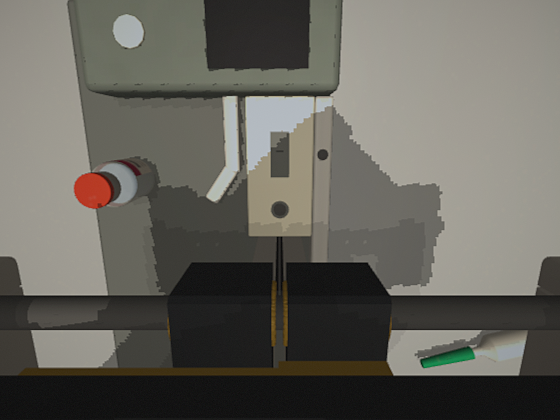

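The cassette is home: its end is at the housing (row ~96), its side on the rail (col ~314), and the force shows a firm stop at the predicted position. Backing off and rising.

```bash
python3 -m crank '-0.05 0 0 0 0 0;-0.12 0 0 0 0 0;-0.15 0 0 0 0 0;-0.15 0 -0.3 0 0 0;-0.15 0 -0.6 0 0 0;-0.15 0 -0.75 0 0 0;-0.15 0 -0.75 0 0 0;-0.15 0 -0.75 0 0 0'
python3 - <<'E'
from h import *
im=snapshot("wrist");cv2.imwrite("pics/w7.png",im);print(sense()["wrist_force"])
E
```

```text
time_s: 16.3
ee_pos: [0.6018, 0.0784, 0.1618]
ee_rot: [-2.401, -2.025, 0.001]
wrist_force: [0.3, 0.6, -0.8]
grip_width: 0.004
grip_force: 0.0
[-0.43863716 -0.88417209 -0.026335  ]
```

View pics/w7.png

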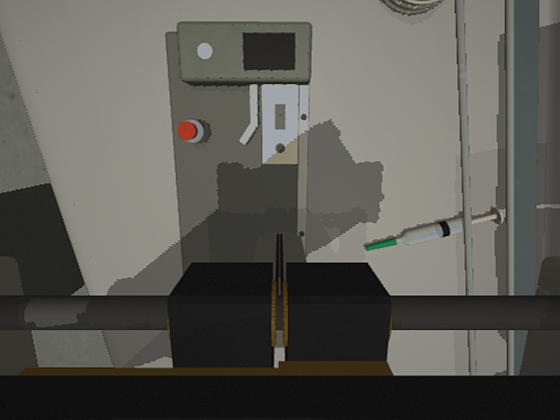

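The cassette sits in the pocket (cols 261–299, rows 85–164), against both the housing and the rail. The vial is undisturbed and the gripper is clear.

```bash
python3 -c "
from workcell import *
print(hand_in())"
```

```text
the job is handed in; nothing more can be done
None
```

The cassette is home in the corner pocket, against the rail and the housing, the gripper is clear of everything, and I handed the job in at about 16 s of the 51 s allowed; hand-in returned no verdict.

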